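# Put the three soldering blocks back on their own supports

## Task

The three soldering blocks have been left on the wrong supports. Put the white brick in the rectangular steel tray, the black charcoal block in the round turntable pan and the square honeycomb block on the tripod's mesh, each lying flat in the middle, and use the bare ceramic tile as the spare spot to set one block on while you swap them. Set the blocks down gently, since they chip when dropped, never rest one on the wooden bench top, which they would soil, and leave the jug and the small dish where they stand.

Things in the scene. Friction and masses are not known exactly. Their poses are not given: they have to be found in the camera images.
- brick: white soldering brick, 105 long (its x) x 58 wide (its y) x 32 mm high, the longest of the three blocks, brown scorch marks on top, a foot bar 6 mm high under each end; about 0.2 kg, loose. Origin: centre of its underside; z up. At the start it lies on the tripod
- charcoal: black charcoal block, 80 long (its x) x 50 wide (its y) x 30 mm high, two thin iron wires bound round it, a grey burnt spot on top; about 0.07 kg, loose. Origin: centre of its underside; z up. At the start it lies in the tray
- honeycomb: square ceramic honeycomb block, 64 x 64 x 20 mm high, its top full of small dark holes; about 0.09 kg, loose. Origin: centre of its underside; x and y along its sides, z up. At the start it lies in the round pan
- tray: rectangular stainless steel tray, 170 (its x) x 130 mm (its y) outside, 160 x 120 mm inside, flat floor 6 mm above its origin (it stands on small pressed feet), rim 16 mm above its origin; home of the brick. Does not move. Origin: centre of its underside, on the bench
- pan: soldering turntable: round shallow steel pan on a dark foot, 160 mm across outside, flat floor 148 mm across and 28 mm above its origin, rim 38 mm above its origin; home of the charcoal block. Fixed, does not turn. Origin: on its axis at the bench
- tripod: steel soldering tripod: square wire mesh 120 x 120 mm with no rim on three legs, top of the mesh 75 mm above its origin; home of the honeycomb block. Does not move. Origin: at the bench under the centre of the mesh; x and y along the mesh's sides
- tile: bare white ceramic tile, 120 x 120 x 8 mm thick, flat on the bench, empty at the start: the spare spot. Does not move. Origin: centre of its underside
- jug: stainless steel jug with a handle, 84 mm across, 95 mm high, standing beyond the supports; loose, to be left alone. Origin: centre of its underside
- dish: small round steel dish, 90 mm across, 18 mm high, beyond the supports; loose, to be left alone. Origin: centre of its underside
Not all that is in view belongs to the job. What is shaped like the brick but pink is not meant.

How it is judged:
On the way:
1. one of the blocks has been set down on the spare tile and let go (((horizontal distance between brick and tile below 0.035 m and z of brick in the frame of tile between 0.004 and 0.012 m and angle between brick's own z axis and vertical below 0.08 rad and contact force between the fingers and brick below 0.1 N) or (horizontal distance between charcoal and tile below 0.035 m and z of charcoal in the frame of tile between 0.004 and 0.012 m and angle between charcoal's own z axis and vertical below 0.08 rad and contact force between the fingers and charcoal below 0.1 N) or (horizontal distance between honeycomb and tile below 0.035 m and z of honeycomb in the frame of tile between 0.004 and 0.012 m and angle between honeycomb's own z axis and vertical below 0.08 rad and contact force between the fingers and honeycomb below 0.1 N))), for 0.2 s.
At the end, for the whole second after the job is handed in: the brick lies in the tray, the charcoal block in the round pan and the honeycomb block on the tripod's mesh, each flat on that support (within 4 mm of its resting height, tilted less than 0.08 rad), its centre within 15 mm of the support's centre, let go and at rest (horizontal distance between brick and tray below 0.015 m and z of brick in the frame of tray between 0.002 and 0.01 m and angle between each of brick, charcoal, honeycomb's own z axis and vertical below 0.08 rad and linear speed of each of brick, charcoal, honeycomb below 0.02 m/s and angular speed of each of brick, charcoal, honeycomb below 0.2 rad/s and horizontal distance between charcoal and pan below 0.015 m and z of charcoal in the frame of pan between 0.024 and 0.032 m and horizontal distance between honeycomb and tripod below 0.015 m and z of honeycomb in the frame of tripod between 0.071 and 0.079 m); the robot touches nothing.
It fails at once if a block lies on the wooden bench top (its underside lower than 3 mm above the bench) (height (world z) of any of brick, charcoal, honeycomb below 0.003 m).
It fails at once if a block is dropped or thrown (moves faster than 0.7 m/s, a fall of about 25 mm, without being held) ((linear speed of brick above 0.7 m/s and contact force between the fingers and brick below 0.05 N) or (linear speed of charcoal above 0.7 m/s and contact force between the fingers and charcoal below 0.05 N) or (linear speed of honeycomb above 0.7 m/s and contact force between the fingers and honeycomb below 0.05 N)).
It fails at once if the jug or the small dish is shifted by more than 30 mm (distance of any of jug, dish from where it was at the start of the episode above 0.03 m).
It also fails if it takes over 99 s, if anything falls off the work surface, if the arm or the gripper's body presses on something with over 40 N, if the wrist force passes 120 N, or if a joint passes its speed limit or range.

## Robot

A 7-joint arm with a two-finger parallel gripper is mounted at the origin on the work surface. World frame = base frame: x ahead of the robot, y to its left, z up, the work surface at z = 0. Lengths are in m, angles in rad, forces in N, time in s.
With the tool pointing down it reaches from about 0.4 to 0.85 m from the base axis. Payload 10.4 kg.
Tool frame: the origin (TCP) lies at the very end of the fingers, on their centre line; the grasp point (between the pads) lies 19 mm behind it; z points along the fingers, y is the direction in which the jaws open and shut (so a half turn about z gives the same grasp; the last joint's range is limited). The gripper opens to 87 mm and grips with 3 to 60 N. Pads are 19 mm wide; open, the fingers measure 117 mm over their backs; the gripper's body (75 mm by 190 mm) begins 51 mm behind the grasp point.
Start: joints at [-1.363, 0.332, -0.065, 1.46, 0.022, 1.35, -0.088], TCP at [0.143, 0.608, 0.223] pointing down, gripper open.
Joint ranges: [-2.6, 2.6], [-0.5, 2.12], [-1.47, 1.34], [0.16, 2.42], [-1.27, 4.41], [0.06, 2.06], [-2.6, 2.6]. Speed limits (rad/s): [2.22, 2.22, 2.79, 2.79, 3.14, 3.14, 3.14].

## Interface

Orientations are given as a unit quaternion [x, y, z, w].
In Python, from bench import r, eyes, job gives the robot as it stands. The module is installed in compiled form; this text tells all that it offers.
- The arm moves only by the tool play_rows, never from a script. Its argument "motion" is a list of rows, each a list of 7 numbers: the shift along the tool's x, y, z as a fraction of full scale, then the turn, a rotation vector about the tool's x, y, z as a fraction of full scale, then the opening in per cent of the stroke, from 0 (shut) to 100 (fully open). A call has 1 to 5 rows; each row is the pose to reach, as a shift and turn from the pose commanded when the call began, along the tool's axes at that moment; what a row does not reach only later rows make up. Full scale, the value 1, is 0.2 m for a shift and 90 degrees for a turn. A row lasts 1/8 s, in which the tool goes at most 62.5 mm and 10.7 degrees, less where a joint would pass 70% of its speed; a pose out of reach is approached as far as the arm can. A call with a number of a shift or a turn outside -1 to 1 is refused whole. A call with a gripper value outside its range is refused whole. The fingers move at their own pace and stop on an object; "squeeze" is the grip in N (left out, the last holds). Time passes only in rows, so rows that repeat a pose let the fingers close. It gives the time, the measured TCP pose, the force and the opening at its end, in the units of the state.
- r.read_state(): the state, without advancing time (a new reading comes with each control period).
- eyes.camera(name): name is "scene" or "top" or "wrist"; returns a dict with "image" (384x512x3 uint8, red, green, blue), "mtx" (3x3 intrinsics, pixels), "dist" ([k1, k2, p1, p2, k3] as OpenCV has them; the pictures are not rectified), "R" (3x3) and "t" (3): a world point X has camera coordinates R X + t. Camera axes: x right, y down, z forward; pixel columns grow to the right and rows downward; lengths in m; the calibration is good to about 2 mm. A picture is of the moment at which its call begins. There is no depth.
- job.close_job(): hands the job in, once; it reports no verdict.
Trained networks look in a picture, given as the dict that the camera call returned (one of the last four; its "shot" number tells which), for a name from the list of things; names that differ only in an ending like _2 or _b are one class to them, and where a whole thing is asked for, a point or a joint stands for the part that bears it (a point fixed in the world has none). Each returns a list of dicts, best first, with "p" (0 to 1); they miss things now and then, are a little off and sometimes report something else, mostly with a low value. They report only what shows in the picture. A call takes as long as a camera call. They do not tell look-alikes from the thing itself.
- eyes.regions_of(picture, label): "region" (384x512 bool, what is visible of it) and "xy" ([column, row] in pixels, amid what is visible of it).
- eyes.landmark_of(picture, label): "xy" ([column, row] in pixels: a listed point, or the origin of a listed thing).
The state is a dict: "time": time; "joint_positions": joint angles; "joint_vel": joint speeds; "joint_torque": joint torques, N m; "ee_pos": TCP position; "eef_rot": TCP orientation; "ft_force": force on the tool from outside, world axes, zero at the start; "torque": the same for the moment, N m; "width": finger opening in m.
Only numpy, scipy, OpenCV 4.12 (cv2) and the standard library are available. Lean on these libraries where they do the work, as an engineer would, in place of code of your own. Each camera call takes 0.05 s, during which the arm holds its last target. There are 200 camera calls.

## Working session

There is one attempt and no reset: what is moved stays moved. The work goes in short steps, Python scripts to look and compute and a tool call to move; the robot and the scene stay as the last step left them, time stands still between calls to the robot, and variables do not carry over. Pictures are saved under pics/ and viewed, about 12 in all and at most 16, crops included, and the job is handed in when it is done.

Besides the shell and the picture viewer there is one more tool, called as name(argument=value, ...) on one line, values as JSON. play_rows: Moves the arm, as the interface text tells. Shift numbers are shares of 0.2 m and turn numbers shares of 90 degrees, none past 1 either way. Its arguments: {"type":"object","properties":{"motion":{"type":"array","items":{"type":"array","items":{"type":"number"}}},"squeeze":{"type":"number"}},"required":["motion"]}

```bash
mkdir -p pics; cat > h.py <<'E'
import numpy as np, cv2
from scipy.spatial.transform import Rotation as Rn
from bench import r, eyes, job
def ray(pic,uv,z):
    n=cv2.undistortPoints(np.array([[uv]],float),np.array(pic["mtx"]),np.array(pic["dist"]))[0,0]
    R=np.array(pic["R"]);t=np.array(pic["t"]);c=-R.T@t;d=R.T@np.array([n[0],n[1],1])
    return c+d*(z-c[2])/d[2]
def proj(pic,X):
    p,_=cv2.projectPoints(np.array(X,float).reshape(-1,1,3),cv2.Rodrigues(np.array(pic["R"]))[0],np.array(pic["t"]),np.array(pic["mtx"]),np.array(pic["dist"]))
    return p[:,0]
def save(pic,name,crop=None,s=1):
    im=pic["image"][:,:,::-1]
    if crop: im=im[crop[1]:crop[3],crop[0]:crop[2]]
    cv2.imwrite("pics/"+name,cv2.resize(im,None,fx=s,fy=s,interpolation=cv2.INTER_CUBIC))
def rect(pic,reg,z):
    c=max(cv2.findContours(reg.astype(np.uint8),0,1)[0],key=cv2.contourArea)[:,0]
    P=np.array([ray(pic,p,z)[:2] for p in c.astype(float)])*1000
    (c,s,a)=cv2.minAreaRect(P.astype(np.float32)); return np.round(c,1),np.round(s,1),round(a,1)
E
python3 - <<'E'
from h import *
s=r.read_state();print({k:np.round(s[k],3) for k in("time","ee_pos","eef_rot","width","ft_force")})
print(np.round(Rn.from_quat(s["eef_rot"]).as_matrix(),3))
Z=dict(brick=.107,charcoal=.036,honeycomb=.048,tray=.016,pan=.038,tripod=.075,tile=.008,jug=.095,dish=.018)
for n in("top","scene"):
    p=eyes.camera(n);save(p,n+"0.png",s=1.5)
    print(n,-np.array(p["R"]).T@np.array(p["t"]))
    for k,z in Z.items():
        for d in eyes.regions_of(p,k)[:3]:
            print(k,round(d["p"],2),np.round(d["xy"]),rect(p,d["region"],z) if d["region"].sum()>20 else "")
E
```

```text
{'time': np.float64(0.0), 'ee_pos': array([0.143, 0.608, 0.222]), 'eef_rot': array([ 0.115,  0.993, -0.001, -0.   ]), 'width': np.float64(0.087), 'ft_force': array([ 0.922, -0.326, -0.033])}
[[-0.973  0.229 -0.   ]
 [ 0.229  0.973 -0.001]
 [-0.    -0.001 -1.   ]]
top [ 0.3920305  -0.0106665   1.19959876]
brick 0.9 [348. 139.] (array([ 663.4, -316.1]), array([ 61. , 104.7]), 10.7)
brick 0.79 [377. 249.] (array([ 332. , -389.4]), array([ 55.7, 104.8]), 8.8)
brick 0.76 [358. 197.] (array([ 491. , -341.1]), array([ 65.8, 107.9]), 80.9)
charcoal 0.72 [148. 190.] (array([518.8, 309.9]), array([86.3, 57.2]), 11.0)
charcoal 0.43 [153. 180.] (array([524.6, 309.6]), array([137.5, 172.3]), 88.3)
honeycomb 0.91 [288. 198.] (array([ 482.7, -133.8]), array([62.2, 65.7]), 0.5)
tray 0.71 [284. 209.] (array([ 477.6, -134.2]), array([156.4, 156.8]), 0.4)
pan 0.85 [274. 206.] (array([ 476. , -133.4]), array([153.5, 156.8]), 0.4)
tripod 0.66 [373. 182.] (array([ 532.3, -412. ]), array([28.3, 25. ]), 88.6)
tripod 0.22 [153. 184.] (array([520.2, 298.3]), array([130.5, 165.4]), 86.0)
tile 0.62 [206. 191.] 
[... 386 characters left out ...]
6]), 73.9)
charcoal 0.62 [327. 307.] (array([527.5, 321.2]), array([90.6, 57.2]), 10.0)
charcoal 0.17 [252. 170.] (array([ 484.6, -140.1]), array([79.6, 72.5]), 89.7)
honeycomb 0.67 [253. 172.] (array([ 490. , -130.3]), array([80.7, 69.2]), 89.7)
honeycomb 0.27 [290. 246.] (array([523.7, 150.5]), array([115.7, 117.5]), 7.5)
pan 0.96 [258. 180.] (array([ 480.7, -126.9]), array([164. , 157.7]), 62.6)
tripod 0.67 [206. 133.] (array([ 546.3, -326. ]), array([183. ,  50.7]), 75.5)
tile 0.89 [290. 248.] (array([507.7, 130.7]), array([122.4, 124.3]), 6.7)
jug 0.57 [212. 256.] (array([714.4, 120.1]), array([129.4,  82. ]), 77.1)
dish 0.82 [189. 222.] (array([707.2, -66. ]), array([84.3, 78.1]), 0.5)
```

View pics/top0.png

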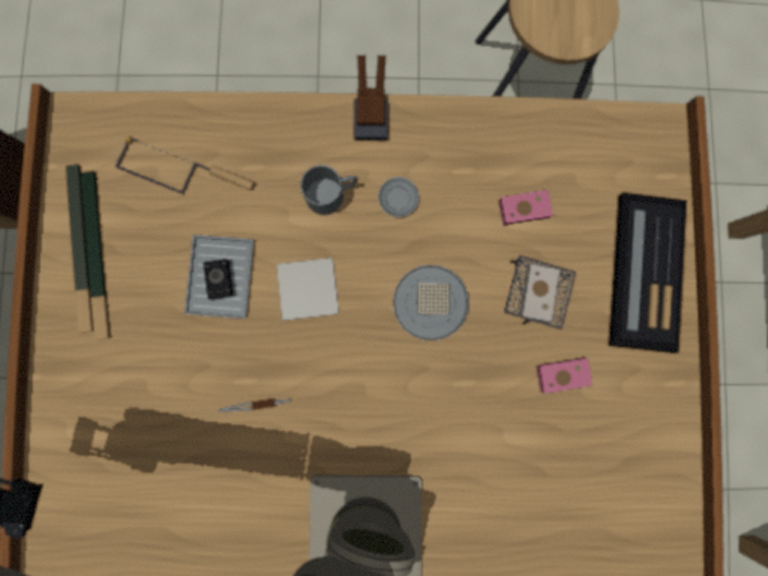

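View pics/scene0.png

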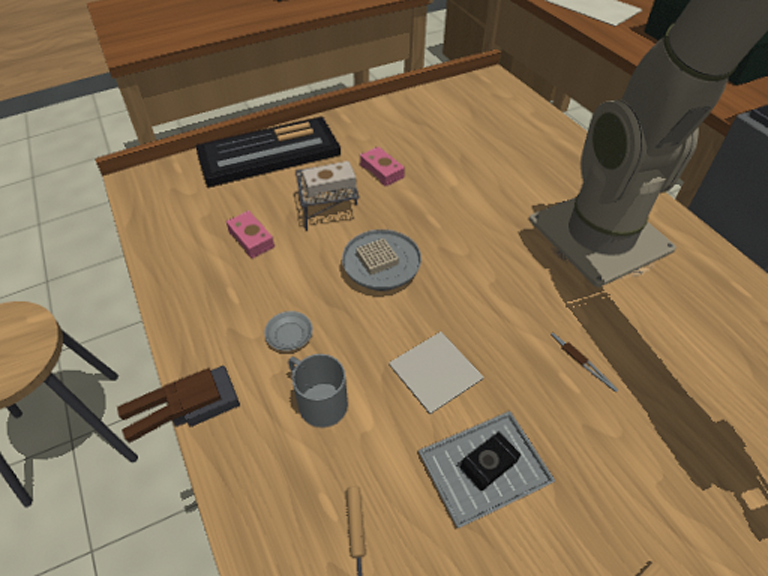

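The white block on the tripod is the brick, at top px (360,193) in the unscaled picture. The other two brick hits, at (348,139) and (377,249), are pink look-alikes lying on the bench. The charcoal is in the tray at (146,186), the honeycomb in the pan at (289,199), and the tile at (205,192) is empty. Next I'll refine the poses by fitting box silhouettes and confirm the brick in an enlarged crop.

```bash
cat >> h.py <<'E'
from scipy.optimize import minimize
DIM=dict(brick=(.105,.058,.032),charcoal=(.080,.050,.030),honeycomb=(.064,.064,.020),tile=(.12,.12,.008),tray=(.17,.13,.016))
def corners(d,x,y,z,a):
    c,s=np.cos(a),np.sin(a);o=[]
    for k in(0,d[2]):
        for i in(-.5,.5):
            for j in(-.5,.5):
                u,v=i*d[0],j*d[1];o.append((x+c*u-s*v,y+s*u+c*v,z+k))
    return np.array(o)
def fit(views,name,z0,x,y,a,S=8):
    d=DIM[name]
    def cost(p):
        e=0
        for pic,reg in views:
            P=proj(pic,corners(d,p[0]/1e3,p[1]/1e3,z0,p[2]/100))
            h=cv2.convexHull((P*S+S/2).astype(np.float32)); b=np.argwhere(reg)
            lo=b.min(0)-8;hi=b.max(0)+8
            big=cv2.resize(reg[lo[0]:hi[0],lo[1]:hi[1]].astype(np.uint8),None,fx=S,fy=S,interpolation=0)
            m=np.zeros_like(big);cv2.fillPoly(m,[(h-np.array([lo[1],lo[0]])*S).round().astype(np.int32)],1)
            e+=1-(m&big).sum()/(m|big).sum()
        return e/len(views)
    q=min((minimize(cost,[x*1e3,y*1e3,a0*100],method="Nelder-Mead",options=dict(initial_simplex=np.array([[x*1e3-8,y*1e3-8,a0*100-10],[x*1e3+8,y*1e3,a0*100],[x*1e3,y*1e3+8,a0*100],[x*1e3,y*1e3,a0*100+10]]))) for a0 in(a,a+.15,a-.15)),key=lambda q:q.fun)
    return np.round([q.x[0],q.x[1],np.degrees(q.x[2]/100)],1),round(q.fun,3)
def near(pic,name,z,x,y,tol=.06):
    for dd in eyes.regions_of(pic,name):
        if np.hypot(*(ray(pic,dd["xy"],z)[:2]-[x,y]))<tol: return dd["region"]
E
cat > est.py <<'E'
from h import *
def est(items,cams):
    pics=[eyes.camera(c) for c in cams]
    for n,z0,x,y,a in items:
        R=[(p,near(p,n,z0+DIM[n][2],x,y)) for p in pics]
        for v in R:
            if v[1] is not None: print(n,pics.index(v[0]),fit([v],n,z0,x,y,a))
        R=[v for v in R if v[1] is not None]
        if len(R)>1: print(n,"both",fit(R,n,z0,x,y,a))
    return pics
E
python3 - <<'E'
from est import *
p=est([("brick",.075,.487,-.336,-.16),("charcoal",.006,.515,.305,.17),("honeycomb",.028,.48,-.132,0),("tile",0,.505,.128,.1)],["top","scene"])
a=p[0]["image"][:,:,::-1]
A=cv2.resize(a[120:275,320:410],None,fx=4,fy=4,interpolation=2);B=cv2.resize(a[145:225,115:180],None,fx=6,fy=6,interpolation=2)
H=620;A=A[:H];B=B[:H];im=np.zeros((H,A.shape[1]+B.shape[1],3),np.uint8);im[:len(A),:A.shape[1]]=A;im[:len(B),A.shape[1]:]=B
cv2.imwrite("pics/crop.png",im[:600]);
E
```

```text
brick 0 (array([ 492.3, -345.7,  -10.6]), np.float64(0.044))Traceback (most recent call last):
  File "<stdin>", line 2, in <module>
  File "est.py", line 7, in est
    if v[1] is not None: print(n,pics.index(v[0]),fit([v],n,z0,x,y,a))
                                 ~~~~~~~~~~^^^^^^
ValueError: The truth value of an array with more than one element is ambiguous. Use a.any() or a.all()
```

```bash
sed -i 's/pics.index(v\[0\])/v[0]["shot"]/' est.py
python3 - <<'E'
from est import *
p=est([("brick",.075,.487,-.336,-.16),("charcoal",.006,.515,.305,.17),("honeycomb",.028,.48,-.132,0),("tile",0,.505,.128,.1)],["top","scene"])
a=p[0]["image"][:,:,::-1]
A=cv2.resize(a[120:275,320:410],None,fx=4,fy=4,interpolation=2);B=cv2.resize(a[145:225,115:180],None,fx=6,fy=6,interpolation=2)
H=620;A=A[:H];B=B[:H];im=np.zeros((H,A.shape[1]+B.shape[1],3),np.uint8);im[:len(A),:A.shape[1]]=A;im[:len(B),A.shape[1]:]=B
cv2.imwrite("pics/crop.png",im[:600]);
E
```

```text
brick 6 (array([ 497.1, -346.2,   -8.2]), np.float64(0.124))
charcoal 5 (array([521.1, 313.2,   7.9]), np.float64(0.072))
charcoal 6 (array([522.4, 316.7,   8.5]), np.float64(0.053))
charcoal both (array([521.3, 315.5,   8.6]), np.float64(0.084))
honeycomb 5 (array([ 483.4, -136. ,    0.5]), np.float64(0.055))
honeycomb 6 (array([ 485.1, -138.6,   -3.1]), np.float64(0.086))
honeycomb both (array([ 4.836e+02, -1.362e+02,  2.000e-01]), np.float64(0.089))
tile 5 (array([505.4, 128.3,   5.7]), np.float64(0.035))
tile 6 (array([506.3, 129.5,   7. ]), np.float64(0.047))
tile both (array([505.8, 128.8,   6.6]), np.float64(0.044))
```

View pics/crop.png

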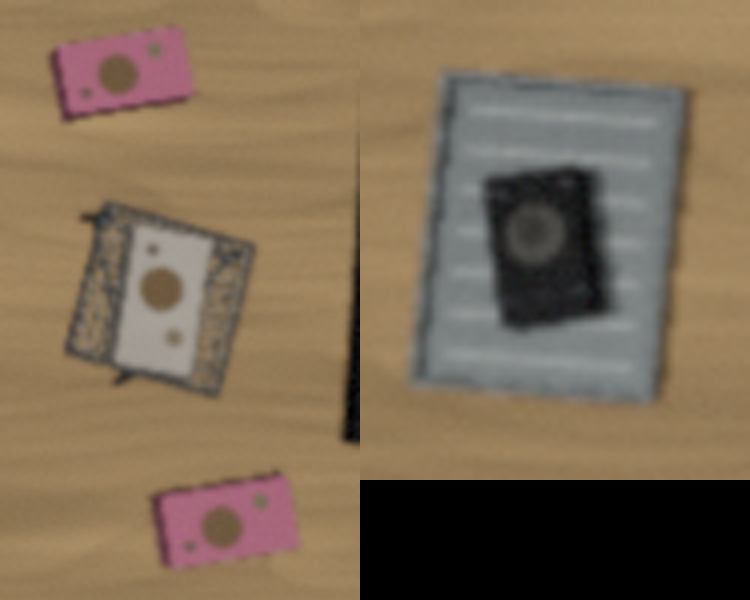

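The crop confirms it: the middle block is white with brown scorch marks and lies on the mesh, and both blocks outside the mesh are pink. I read the mesh corners at crop (107,203), (256,244), (216,397), (66,352), and the tray rim corners at (445,72), (688,90), (657,403), (410,388). I'll convert these to positions.

```bash
python3 - <<'E'
from h import *
p=eyes.camera("top")
for n,C,f,o,z in(("mesh",[(107,203),(256,244),(216,397),(66,352)],4,(320,120),.075),("tray",[(85,72),(328,90),(297,403),(50,388)],6,(115,145),.016)):
    P=np.array([ray(p,(np.array(c)+.5)/f-.5+o,z)[:2] for c in C])*1000
    e=np.diff(np.vstack([P,P[:1]]),axis=0)
    print(n,P.mean(0).round(1),np.hypot(*e.T).round(),np.degrees(np.arctan2(e[:,1],e[:,0])).round(1))
reg=near(p,"pan",.038,.477,-.133)
c=max(cv2.findContours(reg.astype(np.uint8),0,1)[0],key=cv2.contourArea)[:,0]
P=np.array([ray(p,q,.038)[:2] for q in c.astype(float)])*1000
print("pan",cv2.fitEllipse(P.astype(np.float32)))
w=eyes.camera("wrist");t=np.array(w["t"]);R=np.array(w["R"]);s=r.read_state()
T=Rn.from_quat(s["eef_rot"]).as_matrix();print("wristcam in tool",(T.T@(-R.T@t-s["ee_pos"])).round(3),(T.T@R.T).round(2).tolist())
E
```

```text
mesh [ 497.2 -353.5] [120. 123. 120. 120.] [-104.6  163.9   73.9  -16.2]
tray [527.9 313.5] [131. 168. 131. 170.] [-93.7 176.2  87.2  -3.8]
pan ((476.14886474609375, -132.3820343017578), (155.92919921875, 156.84890747070312), 44.939430236816406)
wristcam in tool [ 0.068  0.    -0.162] [[-0.0, -0.97, -0.25], [1.0, -0.0, -0.0], [0.0, -0.25, 0.97]]
```

```bash
cat > go.py <<'E'
import sys
from h import *
# go.py x y z yawdeg  [x y z yaw ...] (mm): rows relative to the measured pose
s=r.read_state();T=Rn.from_quat(s["eef_rot"]).as_matrix();p=np.array(s["ee_pos"])
psi=np.degrees(np.arctan2(-T[0,1],T[1,1]))
print("t",round(s["time"],2),"p",(p*1e3).round(1),"psi",psi.round(2),"w",round(s["width"],4),"F",np.round(s["ft_force"],1))
a=np.array(sys.argv[1:],float).reshape(-1,4)
for x,y,z,w in a:
    G=Rn.from_euler("z",w,degrees=True).as_matrix()@np.array([[-1,0,0],[0,1,0],[0,0,-1.]])
    d=T.T@(np.array([x,y,z])/1e3-p)/.2; t=Rn.from_matrix(T.T@G).as_rotvec()/(np.pi/2)
    print(np.r_[d,t].round(4).tolist())
E
python3 go.py 330 480 260 -5 500 300 260 -4
```

```text
t 1.85 p [142.9 608.4 222.6] psi -13.22 w 0.087 F [ 0.  -0.8  0.5]
[-1.0574, -0.4112, -0.1872, 0.0001, -0.0, -0.0914]
[-2.0908, -1.0929, -0.1873, 0.0001, -0.0, -0.1025]
```

play_rows(motion=[[-1,-0.5,-0.19,0,0,-0.1,85],[-1,-0.5,-0.19,0,0,-0.1,85],[-1,-0.5,-0.19,0,0,-0.1,85],[-1,-0.5,-0.19,0,0,-0.1,85],[-1,-0.5,-0.19,0,0,-0.1,85]])

```text
time: 2.48
ee_pos: [0.3181, 0.4631, 0.2615]
eef_rot: [0.04, 0.999, 0.0, 0.001]
ft_force: [-0.9, 0.9, 0.2]
width: 0.0742
```

play_rows(motion=[[-0.98,-0.75,0,0,0,0,85],[-0.98,-0.75,0,0,0,0,85],[-0.98,-0.75,0,0,0,0,85],[-0.98,-0.75,0,0,0,0,85],[-0.98,-0.75,0,0,0,0,85]])

```text
time: 3.1
ee_pos: [0.5021, 0.2977, 0.2602]
eef_rot: [0.04, 0.999, -0.001, 0.0]
ft_force: [-1.1, 0.9, -0.0]
width: 0.0739
```

```bash
cat > look.py <<'E'
from est import *
import sys
# look.py picname then items name z0 x y a
a=sys.argv[2:];it=[(a[i],*map(float,a[i+1:i+5])) for i in range(0,len(a),5)]
p=est(it,["wrist"])[0]; save(p,sys.argv[1],s=1.5)
np.savez("pics/"+sys.argv[1]+".npz",**{k:np.array(p[k]) for k in("mtx","dist","R","t","image")})
E
python3 go.py 505 129 260 3; python3 look.py w1.png charcoal .006 .521 .315 .15 tray 0 .528 .3135 -.06
```

```text
t 3.1 p [502.1 297.7 260.2] psi -4.61 w 0.0739 F [-1.1  0.9 -0. ]
[-0.0822, -0.8394, 0.0025, -0.001, 0.0006, -0.0845]
charcoal 9 (array([521.5, 317.3,  10.3]), np.float64(0.038))
tray 9 (array([528.4, 318.6,  -3.6]), np.float64(0.228))
```

View pics/w1.png

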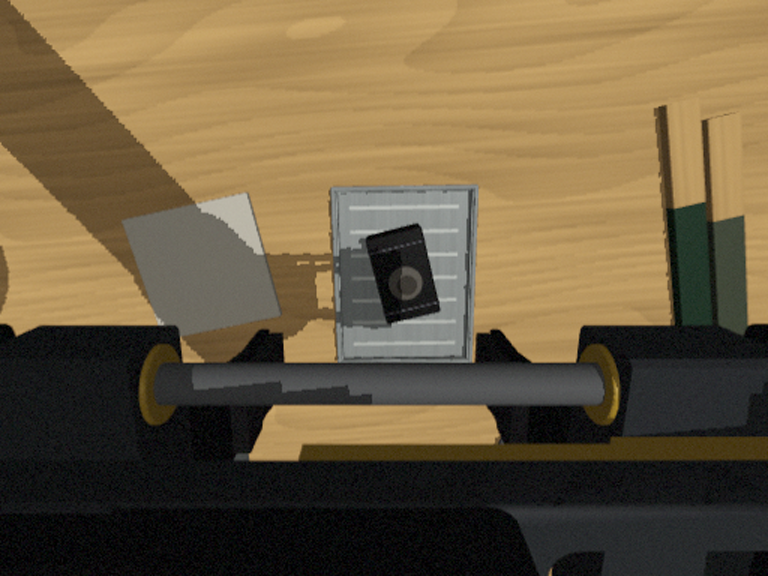

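The wrist picture (up is toward the robot) shows the tray with rim corners near (330,186) and (479,185), its sides running down to (338,355) and (474,355). The charcoal is at (403,273), and the tile is on the left with its centre near (200,265). The charcoal fit agrees with the outside cameras. I'll compute the tray and move on towards the pan.

```bash
python3 - <<'E'
from h import *
w=dict(np.load("pics/w1.png.npz"))
P=[ray(w,((u+.5)/1.5-.5,(v+.5)/1.5-.5),z)*1000 for u,v,z in((330,186,.016),(479,185,.016),(474,355,.016),(338,355,.016),(123,220,.008),(247,193,.008),(281,315,.008),(155,338,.008))]
print(np.round(P,1)); print(np.mean(P[4:],0).round(1))
E
```

```text
[[439.1 259.2  16. ]
 [448.8 390.2  16. ]
 [609.  381.3  16. ]
 [598.5 249.8  16. ]
 [454.   65.7   8. ]
 [439.2 182.9   8. ]
 [556.1 198.1   8. ]
 [569.6  71.6   8. ]]
[504.7 129.6   8. ]
```

play_rows(motion=[[0,-1,0,0,0,-0.05,85],[0,-1,0,0,0,-0.05,85],[0,-1,0,0,0,-0.05,85],[0,-1,0,0,0,-0.05,85]])

```text
time: 3.75
ee_pos: [0.484, 0.0994, 0.2611]
eef_rot: [-0.001, 1.0, 0.0, 0.0]
ft_force: [0.3, 0.8, -0.1]
width: 0.0737
```

play_rows(motion=[[0.1,-1,0,0,0,0,85],[0.1,-1,0,0,0,0,85],[0.1,-1,0,0,0,0,85],[0.1,-1,0,0,0,0,85]])

```text
time: 4.25
ee_pos: [0.4652, -0.1002, 0.2609]
eef_rot: [-0.001, 1.0, 0.0, 0.0]
ft_force: [0.0, 0.4, -0.6]
width: 0.074
```

```bash
python3 go.py 484 -220 260 0
```

```text
t 4.25 p [ 465.2 -100.2  260.9] psi 0.13 w 0.074 F [ 0.   0.4 -0.6]
[-0.0929, -0.5991, 0.0046, 0.0001, 0.0006, 0.0014]
```

play_rows(motion=[[-0.05,-0.6,-0.1,0,0,0,85],[-0.05,-0.6,-0.1,0,0,0,85],[-0.05,-0.6,-0.1,0,0,0,85],[-0.05,-0.6,-0.1,0,0,0,85]])

```text
time: 4.75
ee_pos: [0.477, -0.2157, 0.2801]
eef_rot: [-0.004, 1.0, 0.0, -0.0]
ft_force: [-0.2, 0.3, 0.5]
width: 0.0739
```

```bash
python3 look.py w2.png honeycomb .028 .484 -.137 0 brick .075 .494 -.346 -.16;python3 go.py 484 -137 180 0;
```

```text
honeycomb 10 (array([ 484.7, -135.4,   -0.8]), np.float64(0.033))
brick 10 (array([ 493.9, -342.2,   -9.8]), np.float64(0.056))
t 4.9 p [ 476.6 -215.9  280.2] psi 0.48 w 0.0741 F [-0.1  0.2 -0.5]
[-0.0402, 0.394, 0.5014, 0.0005, -0.0002, 0.0054]
```

View pics/w2.png

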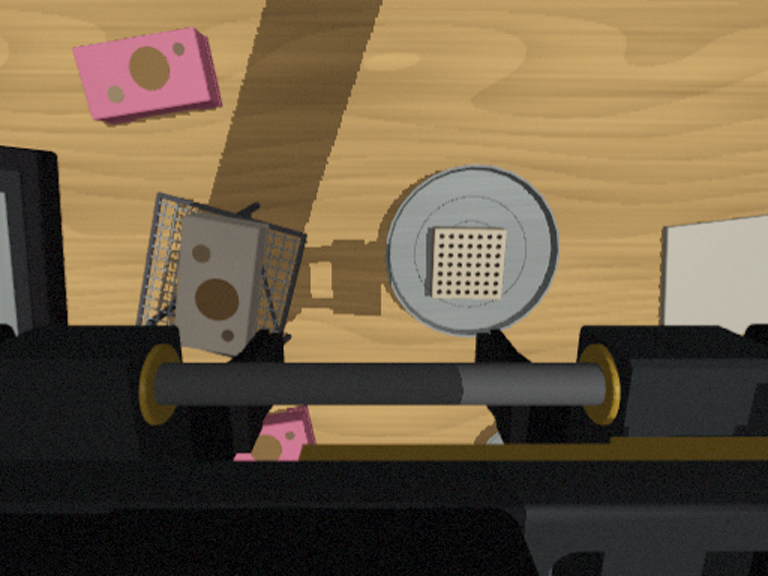

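The picture shows the honeycomb at (467,262) in the pan, whose rim spans columns 387–558 and rows 166–335. The white brick is on the mesh at (220,280), and the mesh's near corners are at (159,194) and (306,236). The pink blocks are at (145,72) and (285,435). I'll compute the pan and mesh centres while moving above the honeycomb.

```bash
python3 - <<'E'
from h import *
w=dict(np.load("pics/w2.png.npz"))
f=lambda u,v,z:ray(w,((u+.5)/1.5-.5,(v+.5)/1.5-.5),z)*1000
P=np.array([f(*q,.038) for q in((387,255),(558,245),(472,166),(472,335),(410,193),(535,195),(415,313),(540,300))])[:,:2]
A=np.c_[2*P,np.ones(8)];s=np.linalg.lstsq(A,(P**2).sum(1),rcond=None)[0];print("pan",s[:2],np.sqrt(s[2]+s[0]**2+s[1]**2))
a,b=f(159,194,.075)[:2],f(306,236,.075)[:2];e=b-a;L=np.hypot(*e);n=np.array([e[1],-e[0]])/L
print("mesh",a,b,L,(a+b)/2+n*60,np.degrees(np.arctan2(n[1],n[0])))
E
```

```text
pan [ 476.8138324  -130.54823345] 77.40377677074642
mesh [ 423.76122302 -391.86249692] [ 456.55699295 -275.17591384] 121.2077604538962 [ 497.92104467 -349.75369555] -15.698475808159525
```

play_rows(motion=[[-0.04,0.4,0.5,0,0,0.005,87],[-0.04,0.4,0.5,0,0,0.005,87],[-0.04,0.4,0.5,0,0,0.005,87],[-0.04,0.4,0.5,0,0,0.005,87]])

```text
time: 5.4
ee_pos: [0.4839, -0.1378, 0.1811]
eef_rot: [0.001, 1.0, -0.0, 0.0]
ft_force: [-0.1, -0.3, 0.1]
width: 0.0755
```

```bash
python3 go.py 484.5 -136 32 -0.4
```

```text
t 5.4 p [ 483.9 -137.8  181.1] psi -0.09 w 0.0755 F [-0.1 -0.3  0.1]
[-0.0026, 0.0089, 0.7453, -0.0, 0.0003, 0.0034]
```

play_rows(motion=[[0,0.01,0.3,0,0,0,87],[0,0.01,0.55,0,0,0,87],[0,0.01,0.68,0,0,0,87],[0,0.01,0.74,0,0,0,87],[0,0.01,0.74,0,0,0,87]])

```text
time: 6.02
ee_pos: [0.4842, -0.1367, 0.0332]
eef_rot: [0.002, 1.0, -0.0, 0.0]
ft_force: [0.3, -0.7, 0.5]
width: 0.076
```

play_rows(motion=[[0,0,0,0,0,0,60],[0,0,0,0,0,0,60],[0,0,0,0,0,0,60],[0,0,0,0,0,0,60]], squeeze=12)

```text
time: 6.52
ee_pos: [0.4845, -0.1362, 0.0336]
eef_rot: [0.001, 1.0, 0.0, 0.001]
ft_force: [-1.1, 0.0, 7.7]
width: 0.0638
```

play_rows(motion=[[0,0,-0.05,0,0,0,55],[0,0,-0.2,0,0,0,55],[0,0,-0.4,0,0,0,55],[0,0,-0.4,0,0,0,55],[0,0,-0.4,0,0,0,55]])

```text
time: 7.15
ee_pos: [0.4834, -0.1359, 0.1124]
eef_rot: [0.001, 1.0, 0.0, 0.0]
ft_force: [0.0, 1.0, -1.1]
width: 0.0638
```

```bash
python3 go.py 505 129 115 6.5
```

```text
t 7.15 p [ 483.4 -135.9  112.4] psi -0.17 w 0.0638 F [ 0.   1.  -1.1]
[-0.1041, 1.325, -0.0123, 0.0003, 0.0, -0.0741]
```

play_rows(motion=[[-0.02,0.25,0,0,0,0,55],[-0.05,0.5,0,0,0,0,55],[-0.08,0.75,0,0,0,0,55],[-0.1,1,0,0,0,0,55]])

```text
time: 7.65
ee_pos: [0.5035, 0.0653, 0.1115]
eef_rot: [0.002, 1.0, -0.0, -0.001]
ft_force: [0.2, -0.1, -1.4]
width: 0.0639
```

play_rows(motion=[[0,0.2,0,0,0,-0.04,55],[0,0.325,0,0,0,-0.074,55],[0,0.325,0,0,0,-0.074,55],[0,0.325,0,0,0,-0.074,55]])

```text
time: 8.15
ee_pos: [0.5044, 0.1272, 0.1122]
eef_rot: [-0.056, 0.998, -0.0, -0.0]
ft_force: [-0.1, 0.2, -1.1]
width: 0.0638
```

```bash
python3 go.py 505 129 18 6.5 505 129 14 6.5
```

```text
t 8.15 p [504.4 127.2 112.2] psi 6.37 w 0.0638 F [-0.1  0.2 -1.1]
[-0.0041, 0.0089, 0.4709, -0.0005, -0.0004, -0.0015]
[-0.0041, 0.0089, 0.4909, -0.0005, -0.0004, -0.0015]
```

play_rows(motion=[[0,0.01,0.2,0,0,0,55],[0,0.01,0.38,0,0,0,55],[0,0.01,0.45,0,0,0,55],[0,0.01,0.475,0,0,0,55],[0,0.01,0.485,0,0,0,55]])

```text
time: 8.78
ee_pos: [0.505, 0.1306, 0.0164]
eef_rot: [-0.056, 0.998, 0.0, 0.001]
ft_force: [0.7, 0.2, 0.4]
width: 0.0643
```

play_rows(motion=[[0,0,0.0,0,0,0,55],[0,0,0.008,0,0,0,55]])

```text
time: 9.02
ee_pos: [0.5048, 0.131, 0.0147]
eef_rot: [-0.057, 0.998, 0.0, 0.001]
ft_force: [0.1, 1.1, -1.1]
width: 0.0638
```

play_rows(motion=[[0,0,0.006,0,0,0,55],[0,0,0.01,0,0,0,55]])

```text
time: 9.28
ee_pos: [0.5047, 0.131, 0.0133]
eef_rot: [-0.057, 0.998, 0.0, 0.0]
ft_force: [-6.7, -1.7, 17.4]
width: 0.0639
```

play_rows(motion=[[0,0,-0.005,0,0,0,80],[0,0,-0.005,0,0,0,88],[0,0,-0.005,0,0,0,88],[0,0,-0.1,0,0,0,88],[0,0,-0.4,0,0,0,88]])

```text
time: 9.9
ee_pos: [0.5021, 0.1302, 0.0904]
eef_rot: [-0.057, 0.998, -0.001, -0.003]
ft_force: [0.4, 0.2, 0.7]
width: 0.0765
```

play_rows(motion=[[0,0,-0.3,0,0,0,88],[0,0.2,-0.4,0,0,0,88],[-0.05,0.5,-0.4,0,0,0,80],[-0.08,0.8,-0.4,0,0,0,75],[-0.08,0.95,-0.4,0,0,0,75]])

```text
time: 10.52
ee_pos: [0.4974, 0.3252, 0.1714]
eef_rot: [-0.058, 0.998, 0.0, -0.0]
ft_force: [-0.2, -0.9, -0.3]
width: 0.0662
```

```bash
python3 look.py w3.png honeycomb .008 .505 .13 .1 charcoal .006 .521 .316 .17 tray 0 .528 .3175 -.06;python3 go.py 521 316.5 120 9.5 521 316.5 11 9.5;
```

```text
honeycomb 11 (array([504.1, 131.3,   7.1]), np.float64(0.035))
charcoal 11 (array([521.4, 317.7,   9.3]), np.float64(0.058))
tray 11 (array([529.1, 318.9,  -3.7]), np.float64(0.418))
t 10.72 p [498.5 321.2 171.5] psi 6.52 w 0.0653 F [ 1.4 -0.   0.1]
[-0.1092, -0.0359, 0.2576, -0.0005, -0.0003, -0.0331]
[-0.1095, -0.0354, 0.8026, -0.0005, -0.0003, -0.0331]
```

View pics/w3.png

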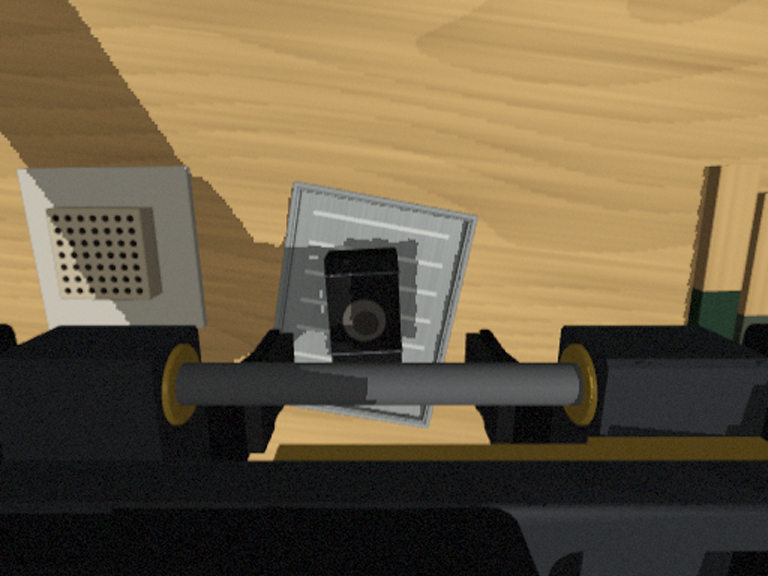

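The honeycomb lies flat on the tile at (104,253), and the charcoal at (362,305) in the tray sits between the fingers. Next I'll grasp the charcoal.

play_rows(motion=[[-0.11,-0.02,0.2,0,0,-0.03,78],[-0.113,-0.025,0.5,0,0,-0.033,78],[-0.113,-0.025,0.7,0,0,-0.033,78],[-0.113,-0.025,0.78,0,0,-0.033,78],[-0.113,-0.025,0.795,0,0,-0.033,78]])

```text
time: 11.35
ee_pos: [0.522, 0.3182, 0.0131]
eef_rot: [-0.082, 0.997, -0.0, -0.0]
ft_force: [0.2, -0.1, -0.1]
width: 0.0678
```

play_rows(motion=[[0,0,0,0,0,0,78],[0,0,0,0,0,0,45],[0,0,0,0,0,0,45],[0,0,0,0,0,0,45],[0,0,0,0,0,0,45]], squeeze=12)

```text
time: 11.98
ee_pos: [0.522, 0.3191, 0.0136]
eef_rot: [-0.082, 0.997, 0.0, 0.0]
ft_force: [-1.6, -0.0, 6.8]
width: 0.0499
```

play_rows(motion=[[0,0,-0.05,0,0,0,42],[0,0,-0.25,0,0,0,42],[0,0,-0.5,0,0,0,42],[0,0,-0.5,0,0,0,42],[0,0,-0.5,0,0,0,42]])

```text
time: 12.6
ee_pos: [0.5213, 0.3189, 0.1127]
eef_rot: [-0.083, 0.997, 0.0, -0.0]
ft_force: [-0.4, 0.4, -2.1]
width: 0.0501
```

```bash
python3 go.py 499 120 115 5; python3 go.py 476.8 -131.5 115 0
```

```text
t 12.6 p [521.3 318.9 112.7] psi 9.47 w 0.0501 F [-0.4  0.4 -2.1]
[0.2736, -0.9626, -0.0115, 0.0, -0.0002, 0.0496]
t 12.6 p [521.3 318.9 112.7] psi 9.47 w 0.0501 F [-0.4  0.4 -2.1]
[0.5899, -2.1847, -0.0114, 0.0, -0.0002, 0.1052]
```

play_rows(motion=[[0.07,-0.25,-0.02,0,0,0.01,42],[0.14,-0.5,-0.02,0,0,0.03,42],[0.21,-0.75,-0.02,0,0,0.05,42],[0.27,-0.96,-0.02,0,0,0.05,42]])

```text
time: 13.1
ee_pos: [0.4986, 0.1184, 0.1156]
eef_rot: [-0.043, 0.999, -0.0, -0.001]
ft_force: [0.9, -0.5, -0.8]
width: 0.0499
```

play_rows(motion=[[0.05,-0.25,0,0,0,0.02,42],[0.09,-0.5,0,0,0,0.04,42],[0.13,-0.75,0,0,0,0.055,42],[0.18,-0.95,0,0,0,0.055,42],[0.18,-1,0,0,0,0.055,42]])

```text
time: 13.72
ee_pos: [0.4798, -0.0844, 0.1159]
eef_rot: [0.002, 1.0, -0.0, -0.001]
ft_force: [0.3, 1.0, -0.8]
width: 0.0499
```

```bash
python3 go.py 476.8 -131.5 115 0
```

```text
t 13.72 p [479.8 -84.4 115.9] psi -0.23 w 0.0499 F [ 0.3  1.  -0.8]
[0.0142, -0.2357, 0.0046, -0.0003, -0.0014, -0.0025]
```

play_rows(motion=[[0.014,-0.2,0,0,0,0,42],[0.014,-0.236,0.02,0,0,0,42],[0.014,-0.236,0.2,0,0,0,42],[0.014,-0.236,0.35,0,0,0,42],[0.014,-0.236,0.38,0,0,0,42]])

```text
time: 14.35
ee_pos: [0.477, -0.1276, 0.0387]
eef_rot: [-0.001, 1.0, 0.0, -0.002]
ft_force: [1.0, 0.3, -0.1]
width: 0.0502
```

play_rows(motion=[[0,0,0.004,0,0,0,42],[0,0,0.008,0,0,0,42]])

```text
time: 14.6
ee_pos: [0.4794, -0.1287, 0.0402]
eef_rot: [-0.0, 1.0, 0.0, 0.001]
ft_force: [0.6, 0.2, 0.2]
width: 0.0501
```

play_rows(motion=[[0,-0.01,0.006,0,0,0,42],[0,-0.01,0.012,0,0,0,42]])

```text
time: 14.85
ee_pos: [0.4789, -0.131, 0.0373]
eef_rot: [0.0, 1.0, 0.0, 0.0]
ft_force: [-0.4, -0.2, -0.6]
width: 0.0495
```

```bash
python3 go.py 476.8 -131.5 35.6 0
```

```text
t 14.85 p [ 478.9 -131.    37.3] psi -0.01 w 0.0495 F [-0.4 -0.2 -0.6]
[0.0104, -0.0023, 0.0085, 0.0001, 0.0006, -0.0001]
```

play_rows(motion=[[0.008,0,0.006,0,0,0,42],[0.008,0,0.008,0,0,0,42]])

```text
time: 15.1
ee_pos: [0.4768, -0.1309, 0.0355]
eef_rot: [0.0, 1.0, 0.0, -0.0]
ft_force: [-3.7, 1.4, 9.3]
width: 0.0498
```

play_rows(motion=[[0,0,-0.003,0,0,0,65],[0,0,-0.003,0,0,0,78],[0,0,-0.003,0,0,0,78],[0,0,-0.1,0,0,0,78],[0,0,-0.4,0,0,0,78]])

```text
time: 15.72
ee_pos: [0.475, -0.1304, 0.1141]
eef_rot: [-0.0, 1.0, -0.0, -0.003]
ft_force: [1.5, 1.0, 1.0]
width: 0.068
```

play_rows(motion=[[0,0,-0.3,0,0,0,82],[0,0,-0.6,0,0,0,82],[0,-0.3,-0.7,0,0,0.04,82],[-0.05,-0.6,-0.7,0,0,0.08,82],[-0.05,-0.8,-0.7,0,0,0.11,82]])

```text
time: 16.35
ee_pos: [0.487, -0.2934, 0.2557]
eef_rot: [0.088, 0.996, -0.001, 0.0]
ft_force: [0.1, 0.3, -0.5]
width: 0.0713
```

```bash
python3 look.py w4.png charcoal .028 .477 -.131 0 brick .075 .494 -.343 -.17; python3 go.py 494 -343 160 -10 494 -343 85 -10;
```

```text
charcoal 12 (array([ 4.758e+02, -1.305e+02, -4.000e-01]), np.float64(0.038))
brick 12 (array([ 492.8, -342. ,  -10.2]), np.float64(0.047))
t 16.5 p [ 486.  -293.2  255. ] psi -10.14 w 0.0711 F [-0.2  1.1 -0. ]
[-0.0835, -0.2376, 0.4754, -0.0009, -0.0006, -0.0015]
[-0.0838, -0.2371, 0.8504, -0.0009, -0.0006, -0.0015]
```

View pics/w4.png

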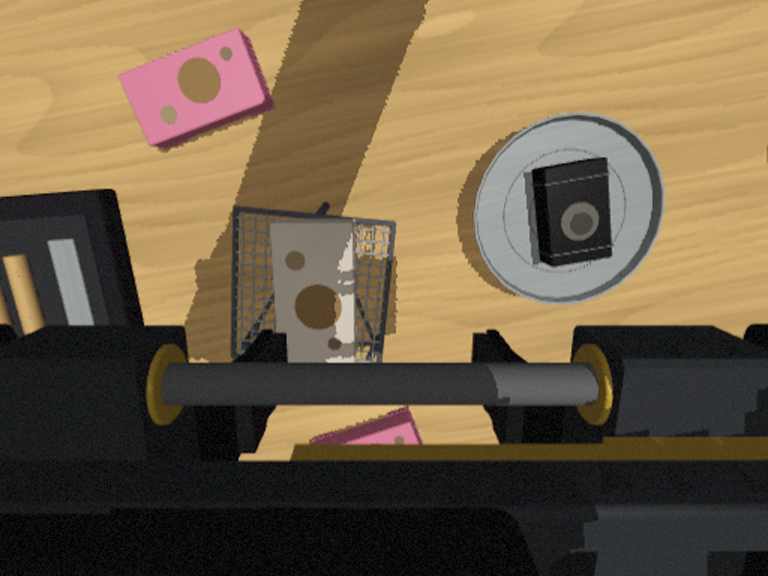

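The charcoal lies flat and central in the pan at (577,210), and the brick is on the mesh at (312,290). Next I'll grasp the brick.

play_rows(motion=[[-0.083,-0.23,0.1,0,0,0,84],[-0.083,-0.236,0.35,0,0,0,84],[-0.083,-0.236,0.6,0,0,0,84],[-0.083,-0.236,0.78,0,0,0,84],[-0.083,-0.236,0.85,0,0,0,84]])

```text
time: 17.12
ee_pos: [0.4948, -0.3383, 0.0833]
eef_rot: [0.085, 0.996, 0.001, -0.001]
ft_force: [-0.3, -0.0, 0.5]
width: 0.0732
```

play_rows(motion=[[0,0,0,0,0,0,84],[0,0,0,0,0,0,84]])

```text
time: 17.38
ee_pos: [0.4962, -0.3405, 0.087]
eef_rot: [0.086, 0.996, -0.0, 0.001]
ft_force: [0.1, -0.1, 0.7]
width: 0.0729
```

```bash
python3 go.py 493.5 -342.5 82 -10.1
```

```text
t 17.38 p [ 496.2 -340.5   87. ] psi -9.87 w 0.0729 F [ 0.1 -0.1  0.7]
[0.0116, -0.012, 0.0248, -0.0002, 0.0015, 0.0026]
```

play_rows(motion=[[0.012,-0.012,0.012,0,0,0,84],[0.012,-0.012,0.012,0,0,0,84],[0.012,-0.012,0.012,0,0,0,55],[0.012,-0.012,0.012,0,0,0,55],[0.012,-0.012,0.012,0,0,0,55]], squeeze=15)

```text
time: 18.0
ee_pos: [0.4925, -0.3422, 0.0829]
eef_rot: [0.086, 0.996, 0.0, 0.0]
ft_force: [0.2, -1.3, 1.1]
width: 0.0579
```

play_rows(motion=[[0,0,0,0,0,0,50],[0,0,0,0,0,0,50]])

```text
time: 18.25
ee_pos: [0.4925, -0.3421, 0.083]
eef_rot: [0.086, 0.996, 0.0, 0.0]
ft_force: [-0.7, -0.2, 0.8]
width: 0.0578
```

play_rows(motion=[[0,0,-0.04,0,0,0,50],[0,0,-0.15,0,0,0,50],[0,0,-0.3,0,0,0,50],[0,0,-0.3,0,0,0,50],[0,0,-0.3,0,0,0,50]])

```text
time: 18.88
ee_pos: [0.4922, -0.3417, 0.1423]
eef_rot: [0.086, 0.996, 0.0, -0.0]
ft_force: [-0.4, -0.1, -2.2]
width: 0.0583
```

```bash
python3 go.py 485 -145 143 -8 485 50 143 -6
```

```text
t 18.88 p [ 492.2 -341.7  142.3] psi -9.88 w 0.0583 F [-0.4 -0.1 -2.2]
[0.2044, 0.9629, -0.0028, 0.0004, -0.0004, -0.0209]
[0.3717, 1.9235, -0.0022, 0.0004, -0.0004, -0.0431]
```

play_rows(motion=[[0.05,0.22,0,0,0,0,50],[0.1,0.47,0,0,0,-0.01,50],[0.15,0.72,0,0,0,-0.02,50],[0.2,0.96,0,0,0,-0.02,50]])

```text
time: 19.38
ee_pos: [0.4852, -0.1441, 0.1419]
eef_rot: [0.07, 0.998, 0.0, -0.001]
ft_force: [0.5, 0.7, -2.5]
width: 0.058
```

play_rows(motion=[[0.02,0.25,0,0,0,0,50],[0.05,0.5,0,0,0,-0.01,50],[0.07,0.75,0,0,0,-0.02,50],[0.1,0.97,0,0,0,-0.02,50]])

```text
time: 19.88
ee_pos: [0.4927, 0.0507, 0.142]
eef_rot: [0.054, 0.999, -0.0, -0.001]
ft_force: [1.2, -0.2, -1.9]
width: 0.0581
```

```bash
python3 go.py 515 235 143 -4
```

```text
t 19.88 p [492.7  50.7 142. ] psi -6.23 w 0.0581 F [ 1.2 -0.2 -1.9]
[-0.0106, 0.9283, -0.0054, -0.0002, -0.0009, -0.0248]
```

play_rows(motion=[[0,0.25,0,0,0,0,50],[0,0.5,0,0,0,-0.01,50],[-0.01,0.75,0,0,0,-0.025,50],[-0.01,0.93,0,0,0,-0.025,50]])

```text
time: 20.38
ee_pos: [0.515, 0.2356, 0.1416]
eef_rot: [0.034, 0.999, -0.0, -0.001]
ft_force: [0.7, -0.7, -2.1]
width: 0.0582
```

```bash
python3 go.py 528 318 142 -3.8
```

```text
t 20.38 p [515.  235.6 141.6] psi -3.92 w 0.0582 F [ 0.7 -0.7 -2.1]
[-0.0365, 0.4153, -0.0026, -0.0005, -0.0011, -0.0013]
```

play_rows(motion=[[-0.02,0.22,0,0,0,0,50],[-0.037,0.415,0,0,0,0,50],[-0.037,0.415,0.15,0,0,0,50],[-0.037,0.415,0.35,0,0,0,50],[-0.037,0.415,0.45,0,0,0,50]])

```text
time: 21.0
ee_pos: [0.5275, 0.3147, 0.0497]
eef_rot: [0.035, 0.999, -0.001, -0.002]
ft_force: [-0.8, 0.0, -1.5]
width: 0.0582
```

```bash
python3 go.py 528 318 20 -3.8 528 318 14 -3.8
```

```text
t 21.0 p [527.5 314.7  49.7] psi -4.04 w 0.0582 F [-0.8  0.  -1.5]
[-0.002, 0.0172, 0.1484, -0.0019, -0.0022, -0.0026]
[-0.0021, 0.0173, 0.1784, -0.0019, -0.0022, -0.0026]
```

play_rows(motion=[[0,0.012,0.07,0,0,0,50],[0,0.012,0.13,0,0,0,50],[0,0.012,0.15,0,0,0,50],[0,0.012,0.16,0,0,0,50],[0,0.012,0.16,0,0,0,50]])

```text
time: 21.62
ee_pos: [0.5296, 0.3182, 0.0215]
eef_rot: [0.035, 0.999, 0.0, 0.0]
ft_force: [0.3, 0.4, -2.2]
width: 0.0578
```

```bash
python3 go.py 528 318 14 -3.8
```

```text
t 21.62 p [529.6 318.2  21.5] psi -4.05 w 0.0578 F [ 0.3  0.4 -2.2]
[0.0081, -0.0016, 0.0373, 0.0004, 0.0004, -0.0028]
```

play_rows(motion=[[0.005,0,0.01,0,0,0,50],[0.005,0,0.02,0,0,0,50],[0.005,0,0.028,0,0,0,50],[0.005,0,0.032,0,0,0,50]])

```text
time: 22.12
ee_pos: [0.5283, 0.3181, 0.0144]
eef_rot: [0.035, 0.999, -0.0, -0.0]
ft_force: [-0.7, -0.0, -2.2]
width: 0.0578
```

play_rows(motion=[[0,0,0.004,0,0,0,50],[0,0,0.006,0,0,0,50]])

```text
time: 22.38
ee_pos: [0.5283, 0.3182, 0.0139]
eef_rot: [0.035, 0.999, 0.0, -0.0]
ft_force: [-5.0, -2.2, 8.1]
width: 0.0576
```

play_rows(motion=[[0,0,-0.003,0,0,0,75],[0,0,-0.003,0,0,0,82],[0,0,-0.003,0,0,0,82],[0,0,-0.1,0,0,0,82],[0,0,-0.35,0,0,0,82]])

```text
time: 23.0
ee_pos: [0.5271, 0.3174, 0.0832]
eef_rot: [0.035, 0.999, -0.001, -0.001]
ft_force: [1.2, 1.1, 0.5]
width: 0.0718
```

play_rows(motion=[[0,0,-0.3,0,0,0,87],[0,-0.2,-0.6,0,0,-0.03,87],[0,-0.45,-0.8,0,0,-0.06,87],[0.1,-0.7,-0.9,0,0,-0.1,87],[0.1,-0.8,-0.9,0,0,-0.12,87]])

```text
time: 23.62
ee_pos: [0.4975, 0.1568, 0.2672]
eef_rot: [-0.058, 0.998, 0.002, 0.002]
ft_force: [1.0, 0.9, -1.0]
width: 0.0757
```

```bash
python3 look.py w5.png honeycomb .008 .505 .13 .11 brick .006 .528 .318 -.07; python3 go.py 504.5 131 14 7;
```

```text
honeycomb 13 (array([504.7, 131.8,   6.6]), np.float64(0.019))
brick 13 (array([530. , 318.7,  -3.4]), np.float64(0.131))
t 23.77 p [497.3 158.8 265. ] psi 6.61 w 0.0758 F [-0.9  0.8 -0.1]
[-0.017, -0.1444, 1.255, 0.0012, 0.0013, -0.0044]
```

View pics/w5.png

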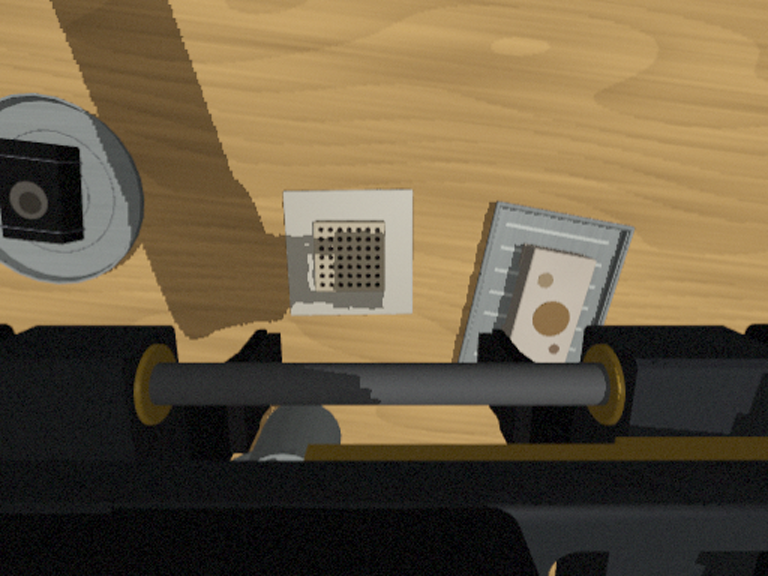

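The brick lies flat and central in the tray at (550,305), and the honeycomb is on the tile at (348,256). Next I'll pick up the honeycomb.

play_rows(motion=[[-0.02,-0.13,0.2,0,0,0,88],[-0.02,-0.137,0.45,0,0,0,88],[-0.02,-0.137,0.7,0,0,0,88],[-0.02,-0.137,0.9,0,0,0,88],[-0.02,-0.137,0.9,0,0,0,88]])

```text
time: 24.4
ee_pos: [0.5024, 0.1335, 0.0811]
eef_rot: [-0.059, 0.998, -0.001, -0.003]
ft_force: [-0.3, -0.9, 0.9]
width: 0.0768
```

```bash
python3 go.py 504.6 131.3 13.5 6.8
```

```text
t 24.4 p [502.4 133.5  81.1] psi 6.8 w 0.0768 F [-0.3 -0.9  0.9]
[-0.0116, -0.0114, 0.338, -0.0013, -0.0034, 0.0]
```

play_rows(motion=[[-0.01,-0.01,0.15,0,0,0,88],[-0.01,-0.01,0.27,0,0,0,88],[-0.01,-0.01,0.31,0,0,0,88],[-0.01,-0.01,0.33,0,0,0,88],[-0.01,-0.01,0.33,0,0,0,88]])

```text
time: 25.02
ee_pos: [0.5071, 0.1319, 0.0183]
eef_rot: [-0.059, 0.998, 0.0, 0.001]
ft_force: [0.1, 0.3, -0.3]
width: 0.0764
```

play_rows(motion=[[0,0,0,0,0,0,60],[0,0,0,0,0,0,60],[0,0,0,0,0,0,60],[0,0,0,0,0,0,60]], squeeze=12)

```text
time: 25.52
ee_pos: [0.5068, 0.1316, 0.0178]
eef_rot: [-0.059, 0.998, 0.0, 0.0]
ft_force: [-0.9, -0.0, 5.9]
width: 0.0638
```

play_rows(motion=[[0,0,0,0,0,0,58]])

```text
time: 25.65
ee_pos: [0.5068, 0.1316, 0.0178]
eef_rot: [-0.059, 0.998, 0.0, 0.0]
ft_force: [-1.0, -0.3, 6.4]
width: 0.0639
```

The grip is shallow, so I'll regrip 4 mm lower.

play_rows(motion=[[0.01,0,0,0,0,0,85],[0.01,0,0,0,0,0,85],[0.01,0,0.01,0,0,0,85],[0.01,0,0.02,0,0,0,85],[0.01,0,0.02,0,0,0,85]])

```text
time: 26.28
ee_pos: [0.5044, 0.1312, 0.0131]
eef_rot: [-0.059, 0.998, -0.0, -0.0]
ft_force: [0.2, 0.8, -0.7]
width: 0.0738
```

play_rows(motion=[[0,0,0,0,0,0,60],[0,0,0,0,0,0,60],[0,0,0,0,0,0,60],[0,0,0,0,0,0,55]])

```text
time: 26.78
ee_pos: [0.5046, 0.1312, 0.0134]
eef_rot: [-0.059, 0.998, 0.0, 0.0]
ft_force: [-0.1, -0.3, 0.0]
width: 0.0637
```

play_rows(motion=[[0,0,-0.05,0,0,0,55],[0,0,-0.25,0,0,0,55],[0,0,-0.5,0,0,0,55],[0,0,-0.75,0,0,0,55],[0,0,-0.75,0,0,0,55]])

```text
time: 27.4
ee_pos: [0.5067, 0.1318, 0.1677]
eef_rot: [-0.059, 0.998, 0.002, 0.003]
ft_force: [0.5, 1.0, -1.8]
width: 0.0641
```

```bash
python3 go.py 485 -60 163 0
```

```text
t 27.4 p [506.7 131.8 167.7] psi 6.74 w 0.0641 F [ 0.5  1.  -1.8]
[0.2205, -0.9396, 0.0194, 0.0022, 0.0042, 0.0748]
```

play_rows(motion=[[0.05,-0.22,0,0,0,0.01,55],[0.11,-0.47,0,0,0,0.04,55],[0.17,-0.72,0,0,0,0.075,55],[0.22,-0.94,0,0,0,0.075,55]])

```text
time: 27.9
ee_pos: [0.482, -0.0625, 0.1629]
eef_rot: [0.001, 1.0, 0.0, -0.0]
ft_force: [0.6, 0.9, 0.0]
width: 0.064
```

play_rows(motion=[[0,-0.25,0,0,0,0.02,55],[0,-0.5,0,0,0,0.05,55],[-0.02,-0.75,0,0,0,0.09,55],[-0.02,-0.95,0,0,0,0.09,55]])

```text
time: 28.4
ee_pos: [0.4864, -0.2525, 0.1629]
eef_rot: [0.071, 0.997, -0.0, -0.0]
ft_force: [0.4, 0.1, -1.1]
width: 0.064
```

```bash
python3 go.py 497.8 -350.5 163 -16
```

```text
t 28.4 p [ 486.4 -252.5  162.9] psi -8.19 w 0.064 F [ 0.4  0.1 -1.1]
[-0.1262, -0.4769, -0.0004, -0.0002, -0.0003, 0.0867]
```

play_rows(motion=[[-0.06,-0.24,0,0,0,0.05,55],[-0.126,-0.477,0,0,0,0.087,55],[-0.126,-0.477,0.1,0,0,0.087,55],[-0.126,-0.477,0.25,0,0,0.087,55],[-0.126,-0.477,0.35,0,0,0.087,55]])

```text
time: 29.02
ee_pos: [0.4979, -0.3472, 0.0911]
eef_rot: [0.138, 0.99, 0.001, -0.001]
ft_force: [0.8, 0.4, -0.9]
width: 0.0638
```

play_rows(motion=[[0,0,0,0,0,0,55],[0,0,0,0,0,0,55]])

```text
time: 29.28
ee_pos: [0.4989, -0.3487, 0.0941]
eef_rot: [0.138, 0.99, -0.0, 0.0]
ft_force: [0.5, -0.6, -0.8]
width: 0.0638
```

```bash
python3 look.py w6.png honeycomb .085 .498 -.3505 -.28;python3 go.py 497.8 -350.5 80.4 -16
```

```text
honeycomb 14 (array([ 499.6, -348.8,  -16.3]), np.float64(0.275))
t 29.38 p [ 499.1 -348.9   94.4] psi -15.91 w 0.0638 F [ 0.3 -0.1 -0.2]
[0.004, -0.0095, 0.0701, -0.0001, 0.0011, 0.001]
```

View pics/w6.png

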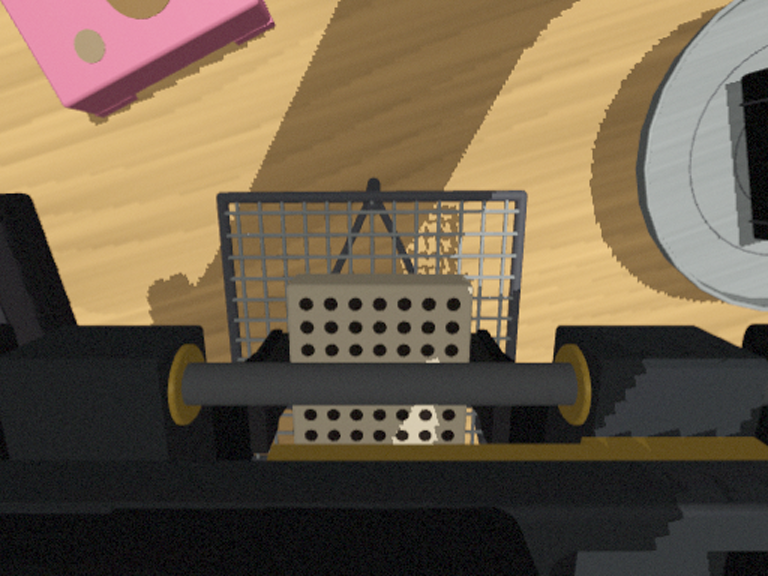

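The honeycomb (columns 288–470) hovers over the mesh (columns 218–527). It is aligned with it and about 2–3 mm off towards +y. I'll correct that and lower it.

play_rows(motion=[[0.004,-0.011,0.02,0,0,0,55],[0.004,-0.011,0.045,0,0,0,55],[0.004,-0.011,0.055,0,0,0,55],[0.004,-0.011,0.06,0,0,0,55]])

```text
time: 29.88
ee_pos: [0.497, -0.3505, 0.0811]
eef_rot: [0.139, 0.99, 0.0, -0.0]
ft_force: [0.3, -0.1, 0.0]
width: 0.0639
```

play_rows(motion=[[0,0,0.004,0,0,0,55],[0,0,0.004,0,0,0,55]])

```text
time: 30.12
ee_pos: [0.4972, -0.3506, 0.0806]
eef_rot: [0.139, 0.99, 0.0, 0.0]
ft_force: [-0.1, -0.4, -0.8]
width: 0.0639
```

play_rows(motion=[[0,0,0.004,0,0,0,55],[0,0,0.006,0,0,0,55]])

```text
time: 30.38
ee_pos: [0.4972, -0.3506, 0.0804]
eef_rot: [0.139, 0.99, 0.0, 0.0]
ft_force: [-4.8, 4.7, 12.3]
width: 0.0638
```

Contact. I'll release, rise and inspect.

play_rows(motion=[[0,0,-0.004,0,0,0,80],[0,0,-0.004,0,0,0,88],[0,0,-0.004,0,0,0,88],[0,0,-0.1,0,0,0,88],[0,0,-0.35,0,0,0,88]])

```text
time: 31.0
ee_pos: [0.4962, -0.3498, 0.1494]
eef_rot: [0.139, 0.99, 0.0, -0.002]
ft_force: [0.4, 0.1, -0.0]
width: 0.0763
```

play_rows(motion=[[0,0,-0.3,0,0,0,88],[0,0,-0.6,0,0,0,88],[0.15,0.2,-0.7,0,0,0,88],[0.3,0.4,-0.7,0,0,0,88],[0.4,0.5,-0.7,0,0,0,88]])

```text
time: 31.62
ee_pos: [0.4471, -0.2309, 0.2903]
eef_rot: [0.138, 0.99, 0.001, 0.001]
ft_force: [-0.4, 0.3, -0.2]
width: 0.0765
```

```bash
python3 go.py; python3 look.py w7.png honeycomb .075 .4975 -.3505 -.28 charcoal .028 .477 -.131 0; python3 - <<'E'
from est import *
p=est([("brick",.006,.5285,.318,-.06),("charcoal",.028,.477,-.131,0),("honeycomb",.075,.4975,-.3505,-.28)],["top","scene"]); save(p[1],"end.png",s=1.5)
for d in eyes.regions_of(p[0],"dish")[:1]+eyes.regions_of(p[0],"jug")[:1]: print(d["p"],d["xy"])
E
```

```text
t 31.62 p [ 447.1 -230.9  290.3] psi -15.86 w 0.0765 F [-0.4  0.3 -0.2]
charcoal 15 (array([ 4.758e+02, -1.311e+02,  4.000e-01]), np.float64(0.049))
brick 16 (array([528.3, 316. ,  -4.5]), np.float64(0.053))
brick 17 (array([530.2, 316.2,  -3.7]), np.float64(0.051))
brick both (array([529.5, 316. ,  -4.1]), np.float64(0.056))
charcoal 16 (array([ 474.9, -131.8,    1.8]), np.float64(0.125))
charcoal 17 (array([ 4.771e+02, -1.343e+02, -2.000e-01]), np.float64(0.065))
charcoal both (array([ 476.2, -133. ,    1.8]), np.float64(0.107))
honeycomb 17 (array([ 499. , -352.8,  -14.3]), np.float64(0.08))
0.72 [267.5, 128.2]
0.91 [217.6, 124.7]
```

View pics/w7.png

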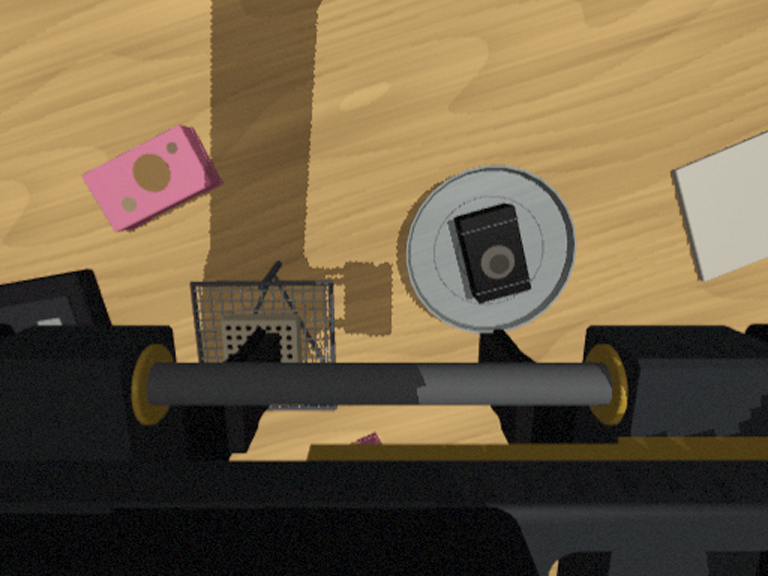

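View pics/end.png

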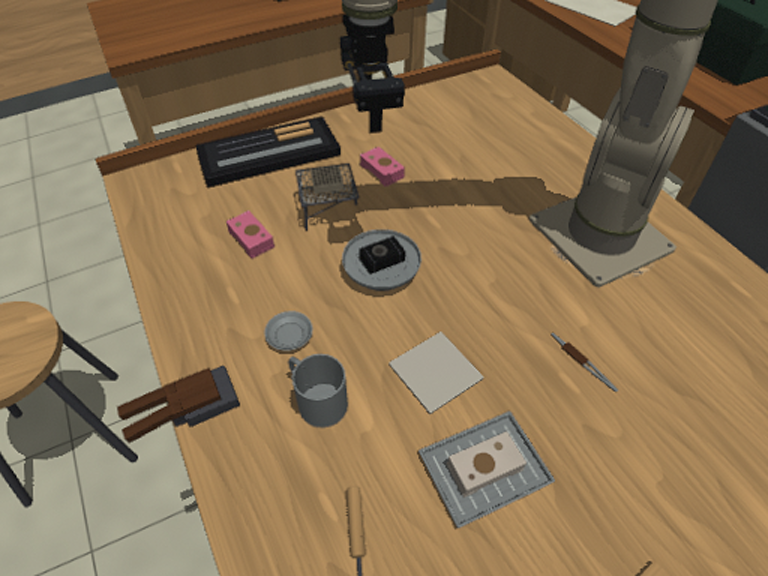

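The end pictures show the brick in the tray at (487,460), the charcoal in the pan at (382,254) and the honeycomb on the mesh at (327,180). The jug and dish are where they started, and the gripper is clear of everything.

```bash
python3 -c "
from bench import job
print(job.close_job())"
```

```text
the job is handed in; nothing more can be done
None
```

The three blocks are swapped and the job is handed in, at about 32 s on the robot's clock. I set the honeycomb on the tile, moved the charcoal to the pan and the brick to the tray, then put the honeycomb on the tripod's mesh. Each block was lowered until the force showed contact before I let go.

Last checks, from image fits (the job reports no verdict):

| Block | Measured centre (mm) | Support centre (mm) | Offset |
|---|---|---|---|
| Brick | (529.5, 316) | tray (528.5, 318) | about 2 mm |
| Charcoal | (476, −132) | pan (477, −131) | about 1–3 mm |
| Honeycomb | (499, −353) | mesh (498, −350.5) | about 3 mm |

- **Flatness and clearance:** all three blocks look flat, and the gripper was clear of everything. The jug and dish stand where they did in the first scene picture.
- **Checks that disagreed or missed:** the top camera put the tray about 5 mm lower in y than the wrist camera; I used the wrist value. The networks did not find the honeycomb in the final wrist and top pictures. Its last position therefore rests on the scene camera fit alone, though by eye the wrist picture agrees.

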